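# Put the plug gauge back in its hole by feel

### The job

Take the plug gauge that stands on the round cork pad and put it back in the rack, in the hole made for its diameter: the hole strip has play along its channel, so feel lightly for the hole, then let the gauge down while holding it until it stands upright on the floor of the hole, and let go. Never press on the rack with more than 35 N, do not tip any gauge over, and leave the two gauges on the plate and the other things where they are.

Things in the scene. Friction and masses are not known exactly. Their poses are not given: they have to be found in the camera images.
- gauge16: Loose plug gauge: an upright steel measuring pin 16 mm in diameter and 40 mm long (foot chamfered 0.6 mm), with a thinner round aluminium handle on top, 14 mm diameter and 50 mm long, the same on all gauges; 90 mm tall in all, about 85 g. Origin: centre of the foot's underside; z up along the pin and handle.
- gauge20: Loose plug gauge: an upright steel measuring pin 20 mm in diameter and 40 mm long (foot chamfered 0.6 mm), with a thinner round aluminium handle on top, 14 mm diameter and 50 mm long, the same on all gauges; 90 mm tall in all, about 120 g. Origin: centre of the foot's underside; z up along the pin and handle.
- gauge24: Loose plug gauge: an upright steel measuring pin 24 mm in diameter and 40 mm long (foot chamfered 0.6 mm), with a thinner round aluminium handle on top, 14 mm diameter and 50 mm long, the same on all gauges; 90 mm tall in all, about 165 g. Origin: centre of the foot's underside; z up along the pin and handle.
- pad: Fixed round cork pad, 60 mm diameter, 6 mm thick. Origin: centre of its underside on the bench. One gauge, which of the three varies, stands at its centre: that is the one to put away.
- plate: Fixed flat aluminium plate, 70 (x) x 160 (y) x 6 mm, on which the other two gauges stand and must stay. Origin: centre of its underside.
- place_a (a point): Point on top of the plate, 50 mm from its centre towards -y; one gauge stands within a few mm of it and must stay.
- place_b (a point): Point on top of the plate, 50 mm from its centre towards +y; one gauge stands within a few mm of it and must stay.
- rack: Fixed aluminium channel 66 (x) x 236 (y) mm, side walls 26 mm, end walls 36 mm high, holding a grey plastic strip, 52 x 198 mm, flat top 46 mm above the bench, with a row along y of five round holes for 12, 16, 20, 24, 28 mm pins, 36 mm apart, growing towards +y. The strip has 26 mm of play along y between the end walls (6 mm thick). Origin: centre of the underside; turned any way round.
- hole12 (a point): Where the mouth of the 12 mm pin's hole (centre, at the strip's top) would be with the strip pushed against the rack's -y end wall. The strip now stands 4 to 22 mm away from that wall, so the real hole is 4 to 22 mm from here towards the rack's +y (same for all five); about 40 N would shift it. Hole 13.5 mm wide, 30 mm deep, flat floor, rim chamfered 0.6 mm.
- hole16 (a point): Where the mouth of the 16 mm pin's hole (centre, at the strip's top) would be with the strip pushed against the rack's -y end wall. The strip now stands 4 to 22 mm away from that wall, so the real hole is 4 to 22 mm from here towards the rack's +y (same for all five); about 40 N would shift it. Hole 17.5 mm wide, 30 mm deep, flat floor, rim chamfered 0.6 mm.
- hole20 (a point): Where the mouth of the 20 mm pin's hole (centre, at the strip's top) would be with the strip pushed against the rack's -y end wall. The strip now stands 4 to 22 mm away from that wall, so the real hole is 4 to 22 mm from here towards the rack's +y (same for all five); about 40 N would shift it. Hole 21.5 mm wide, 30 mm deep, flat floor, rim chamfered 0.6 mm.
- hole24 (a point): Where the mouth of the 24 mm pin's hole (centre, at the strip's top) would be with the strip pushed against the rack's -y end wall. The strip now stands 4 to 22 mm away from that wall, so the real hole is 4 to 22 mm from here towards the rack's +y (same for all five); about 40 N would shift it. Hole 25.5 mm wide, 30 mm deep, flat floor, rim chamfered 0.6 mm.
- hole28 (a point): Where the mouth of the 28 mm pin's hole (centre, at the strip's top) would be with the strip pushed against the rack's -y end wall. The strip now stands 4 to 22 mm away from that wall, so the real hole is 4 to 22 mm from here towards the rack's +y (same for all five); about 40 N would shift it. Hole 29.5 mm wide, 30 mm deep, flat floor, rim chamfered 0.6 mm.
- bore_ring: Loose aluminium ring, 64 mm outside, 44 mm bore, 35 mm high; a bystander. Origin: centre of its underside.
- v_block: Loose dark steel V-block, 60 x 80 x 55 mm; a bystander. Origin: centre of its underside.
- caliper: Loose caliper lying flat, 230 mm long along its y; a bystander. Origin: under the middle of its beam.
There are look-alikes about, which are no part of the job. Leave any red or yellow look-alike of the gauge20 alone.

How it is judged:
By the outcome, as a careful person would: the job done as asked, in the order asked, and still so for the second after the job is handed in, with the robot touching nothing.
It also fails if it takes over 72 s, if anything falls off the work surface, if the arm or the gripper's body presses on something with over 40 N, if the wrist force passes 120 N, or if a joint passes its speed limit or range.

### The arm

A 7-joint arm with a two-finger parallel gripper is mounted at the origin on the work surface. World frame = base frame: x ahead of the robot, y to its left, z up, the work surface at z = 0. Lengths are in m, angles in rad, forces in N, time in s.
With the tool pointing down it reaches from about 0.425 to 0.875 m from the base axis. Payload 4.7 kg.
Tool frame: the origin (TCP) lies between the finger pads; the fingertips stand 14 mm ahead of it and the grasp point (between the pads) lies 5 mm behind it; z points along the fingers, y is the line along which they close (so a half turn about z gives the same grasp; the last joint's range is limited). The gripper opens to 87 mm and grips with 3 to 60 N. Pads are 19 mm wide; open, the fingers measure 117 mm over their backs; the gripper's body (75 mm by 190 mm) begins 51 mm behind the grasp point.
Start: joints at [1.195, 0.321, -0.07, 1.45, 0.023, 1.371, -0.057], TCP at [0.247, -0.601, 0.237] pointing down, gripper open.
Joint ranges: [-2.86, 2.86], [-0.3, 2.09], [-1.38, 1.24], [0.06, 2.45], [-1.56, 4.7], [0.09, 2.05], [-2.69, 2.69]. Speed limits (rad/s): [2.57, 2.57, 3.14, 3.14, 3.14, 3.14, 3.14].

### API

Orientations are given as a rotation vector (axis times angle).
In Python, from bench import ctrl gives the robot as it stands.
- The arm moves only by the tool step_arm, never from a script. Its argument "commands" is a list of rows, each an object with "travel": the shift along the tool's x, y, z in m, a list of three; "turn": the turn, a rotation vector about the tool's x, y, z in degrees, a list of three. A call has 1 to 5 rows; each row is the pose to reach, as a shift and turn from the pose commanded when the call began, along the tool's axes at that moment; what a row does not reach only later rows make up. A row lasts 1/10 s, in which the tool goes at most 50 mm and 8.59 degrees, less where a joint would pass 70% of its speed; a pose out of reach is approached as far as the arm can. A call with a gripper value outside its range is refused whole. "gripper" is the opening, from 0 (shut) to 1 (fully open), set as the call begins (left out, the last holds). The fingers move at their own pace and stop on an object; "force" is the grip in N (left out, the last holds). Time passes only in rows, so rows that repeat a pose let the fingers close. It gives the time, the measured TCP pose, the force, the opening and the grip force at its end, in the units of the state.
- ctrl.get_state(): the state, without advancing time (a new reading comes with each control period).
- ctrl.get_image(name): name is "scene" or "top" or "wrist"; returns the picture (480x640x3 uint8, red, green, blue); there is no depth.
- ctrl.camera_model(name): a dict with "fx", "fy", "cx", "cy" (pixels), "k1" (the pictures are not rectified: a ray, as slopes to the right and down, at radius r is drawn at 1 + k1 r^2 times it, then the intrinsics apply), "R" (3x3) and "t" (3): a world point X has camera coordinates R X + t; the wrist camera has in their place "T_tool_cam" (4x4, takes a point from camera to tool coordinates, whose origin is the TCP and whose axes are the flange's). Camera axes: x right, y down, z forward; pixel columns grow to the right and rows downward; lengths in m; the calibration is good to about 2 mm. A picture is of the moment at which its call begins: read the wrist's pose just before it. camera_model takes no time and is no camera call.
- ctrl.close_job(): hands the job in; it is judged then, once.
The state is a dict: "time": time; "joint_positions": joint angles; "qd": joint speeds; "joint_torque": joint torques, N m; "position": TCP position; "tool_rot": TCP orientation; "ft_force": force on the tool from outside, world axes, zero at the start; "torque": the same for the moment, N m; "grip_width": opening from 0.0 (shut) to 1.0 (fully open); "grip_force": force on a finger pad.
Only numpy, scipy, OpenCV 4.12 (cv2) and the standard library are available. Lean on these libraries where they do the work, as an engineer would, in place of code of your own. Each camera call takes 0.05 s, during which the arm holds its last target. There are 200 camera calls.

## Working session

There is one attempt and no reset: what is moved stays moved. The work goes in short steps, Python scripts to look and compute and a tool call to move; the robot and the scene stay as the last step left them, time stands still between calls to the robot, and variables do not carry over. Pictures are saved under pics/ and viewed, at most 10 in all, crops included, and the job is handed in when it is done.

Besides the shell and the picture viewer there is one more tool, called after "Call:" as name(argument=value, ...), one argument or row to a line, values as JSON. step_arm: Moves the arm, as the interface text tells. Its arguments: {"type":"object","properties":{"commands":{"type":"array"},"gripper":{"type":"number"},"force":{"type":"number"}},"required":["commands"]}

```bash
mkdir -p pics; cat > h.py <<'E'
import numpy as np, cv2
from scipy.spatial.transform import Rotation as Ro
from bench import ctrl
def cam(name, st=None):
    m=ctrl.camera_model(name)
    if name=="wrist":
        T=np.array(m["T_tool_cam"]); R=Ro.from_rotvec(st["tool_rot"]).as_matrix()
        Rc=R@T[:3,:3]; o=R@T[:3,3]+np.array(st["position"])
        return m,Rc,o
    R=np.array(m["R"]); return m,R.T,-R.T@np.array(m["t"])
def ray(c,uv):
    m,Rc,o=c
    d=np.array([(uv[0]-m["cx"])/m["fx"],(uv[1]-m["cy"])/m["fy"]]); s=d.copy()
    for _ in range(20): s=d/(1+m["k1"]*(s@s))
    return o,Rc@np.array([s[0],s[1],1])
def onz(c,uv,z):
    o,d=ray(c,uv); return o+d*(z-o[2])/d[2]
def proj(c,X):
    m,Rc,o=c; p=Rc.T@(np.array(X)-o); s=p[:2]/p[2]; s=s*(1+m["k1"]*(s@s))
    return np.array([m["fx"]*s[0]+m["cx"],m["fy"]*s[1]+m["cy"]])
def snap(name,f):
    im=ctrl.get_image(name); cv2.imwrite(f"pics/{f}.png",im[:,:,::-1]); return im
E
python3 - <<'E'
from h import *
s=ctrl.get_state(); print(s)
snap("top","top0"); snap("scene","scene0")
for n in("top","scene"):print(ctrl.camera_model(n),cam(n)[2])
print(ctrl.camera_model("wrist"))
E
```

```text
{'time': 0.0, 'joint_positions': array([ 1.19512662,  0.32180018, -0.07007943,  1.45167852,  0.02257706,
        1.37079604, -0.05689148]), 'qd': array([-0.00048073, -0.00020601, -0.0003069 , -0.00025234, -0.00117653,
        0.00108111, -0.00238188]), 'joint_torque': array([-7.03760088e-04, -4.91291249e+01, -4.03955765e-01, -3.12526810e+01,
       -6.40013977e-02,  4.38993413e-02,  1.84919872e-04]), 'position': array([ 0.24674203, -0.60077485,  0.23547449]), 'tool_rot': array([-3.08030519e+00, -6.08069260e-01,  6.96208825e-04]), 'ft_force': array([-0.45645462, -0.65924848, -0.24366369]), 'torque': array([-0.05074189, -0.00490646,  0.02816695]), 'grip_force': 0.0, 'grip_width': 0.9984691931353462}
{'fx': 465.7852863030059, 'fy': 465.7852863030059, 'cx': 320.175650356261, 'cy': 243.8162122150788, 'k1': 0.025960736199667784, 'R': array([[ 0.01821353, -0.99962062,  0.02066108],
       [-0.98179105, -0.02178911, -0.18871027],
       [ 0.18908886, -0.01684778, -0.98181544]]), 't': array([-0.07721056,  0.58821273,  1.16635233])} [ 0.35836404 -0.04471418  1.25773976]
{'fx': 522.4500418032986, 'fy': 522.4500418032986, 'cx': 326.7344822353068, 'cy': 237.60669508269936, 'k1': 0.0353468669758088, 'R': array([[-0.42269553,  0.90609338,  0.01798008],
       [ 0.56340561,  0.278267  , -0.77790848],
       [-0.70986098, -0.31868836, -0.62812031]]), 't': array([ 0.3096498 , -0.28276405,  1.58894893])} [1.41813128 0.30449179 0.77251901]
{'fx': 419.9461223385802, 'fy': 419.9461223385802, 'cx': 318.6940288526108, 'cy': 237.02023732990017, 'k1': -0.10023110750582959, 'T_tool_cam': array([[ 4.71748284e-04, -9.66854793e-01, -2.55326430e-01,
         6.96644749e-02],
       [ 9.99999822e-01,  5.49445052e-04, -2.32977772e-04,
         3.92291426e-04],
       [ 3.65543519e-04, -2.55326275e-01,  9.66854880e-01,
        -1.46816928e-01],
       [ 0.00000000e+00,  0.00000000e+00,  0.00000000e+00,
         1.00000000e+00]])}
```

View pics/top0.png

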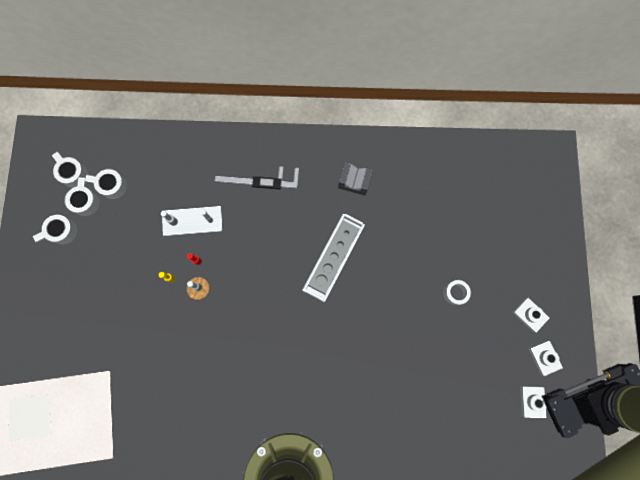

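View pics/scene0.png

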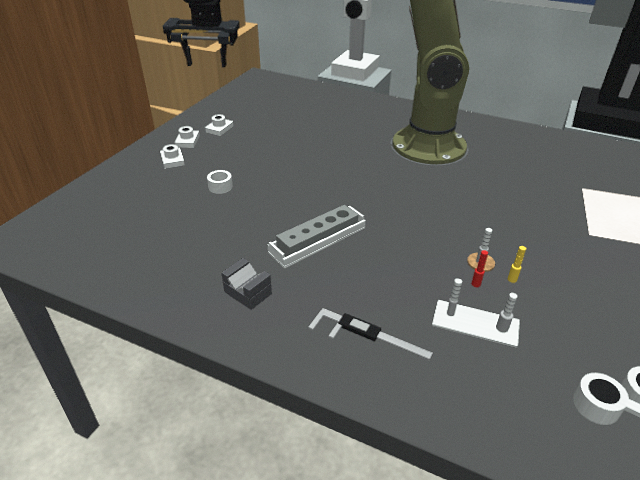

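The top view shows the cork pad at (198,288) with a steel gauge on it. The plate, with two gauges, is at (192,220). The rack runs from (352,218) to (317,295), with its large holes at the lower end.

What could be taken for the target:
- Steel gauge on the pad, scene (486,245).
- Plate gauges, scene (454,298) and (507,313).
- Red look-alike, scene (480,268).
- Yellow look-alike, scene (518,264).

I choose the one on the cork pad and check it in a close crop.

```bash
python3 - <<'E'
from h import *
t=cv2.imread("pics/top0.png"); s=cv2.imread("pics/scene0.png")
c=cam("top"); 
hsv=cv2.cvtColor(t,cv2.COLOR_BGR2HSV)
def blobs(mask,lo,hi,roi=None):
    n,l,st,ce=cv2.connectedComponentsWithStats(mask.astype(np.uint8))
    return [(i,st[i],ce[i],l) for i in range(1,n) if lo<st[i][4]<hi]
m=(hsv[...,0]>5)&(hsv[...,0]<20)&(hsv[...,1]>80); m[:150]=0; m[350:]=0
for i,st,ce,l in blobs(m,60,2000):
    pts=cv2.findContours((l==i).astype(np.uint8),0,1)[0][0]; h=cv2.fitEllipse(cv2.convexHull(pts)); print("pad",st,h,onz(c,h[0],.006))
w=(hsv[...,2]>130)&(hsv[...,1]<40); w[:140]=0; w[340:]=0
for i,st,ce,l in blobs(w,200,5000):
    pts=cv2.findContours((l==i).astype(np.uint8),0,1)[0][0]; r=cv2.minAreaRect(pts); print(st,r,[onz(c,p,.03).round(3) for p in cv2.boxPoints(r)])
for p in[(192,263),(163,276)]:print(onz(c,p,.0))
cr=s[215:350,420:545]; cv2.imwrite("pics/crop.png",cv2.resize(cr,None,fx=4.4,fy=4.4,interpolation=cv2.INTER_CUBIC))
E
```

```text
pad [187 277  23  23 321] ((197.73379516601562, 287.9572448730469), (22.080333709716797, 23.20946502685547), 38.21709442138672) [0.47226523 0.25833645 0.006     ]
[  0 140  14  87 619] ((6.5, 183.0), (86.0, 13.0), 90.0) [array([0.864, 0.812, 0.03 ]), array([0.865, 0.778, 0.03 ]), array([0.625, 0.745, 0.03 ]), array([0.624, 0.779, 0.03 ])]
[  52  152   70   61 1301] ((80.97301483154297, 186.55633544921875), (74.82417297363281, 52.126094818115234), 17.474775314331055) [array([0.697, 0.692, 0.03 ]), array([0.838, 0.668, 0.03 ]), array([0.78 , 0.471, 0.03 ]), array([0.64 , 0.499, 0.03 ])]
[346 164  20  25 306] ((355.0566101074219, 176.8018798828125), (16.483266830444336, 22.389768600463867), 15.945394515991211) [array([ 0.76 , -0.129,  0.03 ]), array([ 0.823, -0.145,  0.03 ]), array([ 0.811, -0.189,  0.03 ]), array([ 0.748, -0.172,  0.03 ])]
[214 176  39   9 213] ((233.14306640625, 179.71144104003906), (38.11821746826172, 5.941019058227539), 4.573921203613281) [array([0.763, 0.228, 0.03 ]), array([0.78 , 0.228, 0.03 ]), array([0.774, 0.124, 0.03 ]), array([0.757, 0.124, 0.03 ])]
[ 161  2
[... 488 characters left out ...]
5), (25.942079544067383, 88.67813873291016), 27.7585391998291) [array([ 0.47 , -0.018,  0.03 ]), array([ 0.685, -0.125,  0.03 ]), array([ 0.653, -0.188,  0.03 ]), array([ 0.439, -0.079,  0.03 ])]
[446 280  25  25 291] ((458.0, 292.0), (24.0, 24.0), 90.0) [array([ 0.504, -0.402,  0.03 ]), array([ 0.506, -0.465,  0.03 ]), array([ 0.442, -0.463,  0.03 ]), array([ 0.441, -0.399,  0.03 ])]
[514 298  36  35 568] ((531.7500610351562, 314.7500305175781), (30.405588150024414, 21.21320343017578), 45.0) [array([ 0.425, -0.576,  0.03 ]), array([ 0.466, -0.618,  0.03 ]), array([ 0.411, -0.67 ,  0.03 ]), array([ 0.371, -0.628,  0.03 ])]
[0.54000455 0.27979648 0.        ]
[0.50316485 0.35446199 0.        ]
```

View pics/crop.png

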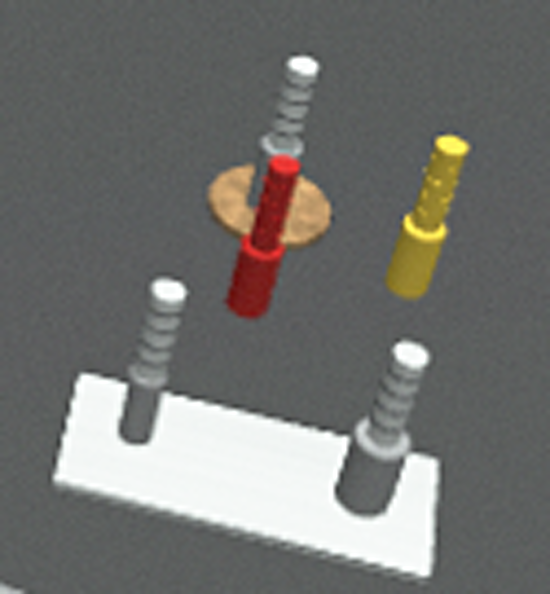

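The pad gauge (crop 290,120) is steel and partly hidden by the red look-alike. Its pin is about 1.4 times as wide as its handle, so it is gauge20; the plate gauges are the thinner 16 at (140,380) and the thicker 24 at (375,450). I will go over the rack on the way and look with the wrist camera.

Call:
step_arm(
  commands=[
    {"travel":[0.04,-0.028,0],"turn":[0,0,-8]},
    {"travel":[0.08,-0.057,0],"turn":[0,0,-16]},
    {"travel":[0.12,-0.085,0],"turn":[0,0,-24]},
    {"travel":[0.16,-0.114,0],"turn":[0,0,-32]},
    {"travel":[0.2,-0.142,0],"turn":[0,0,-40.5]},
  ],
)

```text
time: 0.6
position: [0.3786, -0.3918, 0.2362]
tool_rot: [-2.676, -1.645, 0.0]
ft_force: [1.3, -0.1, 0.4]
grip_width: 0.999
grip_force: 0.0
```

```bash
cat >> h.py <<'E'
def to(p,yaw=None):
    s=ctrl.get_state(); R=Ro.from_rotvec(s["tool_rot"]).as_matrix()
    y=np.degrees(np.arctan2(R[1,0],R[0,0]))
    tilt=np.degrees(np.arccos(-R[2,2]))
    print("t",s["time"],"pos",s["position"].round(4),"yaw",y.round(2),"tilt",tilt.round(2),"F",s["ft_force"].round(1),"travel",(R.T@(np.array(p)-s["position"])).round(4), "turnz",None if yaw is None else round(y-yaw,2))
E
python3 -c "
from h import *
to([.562,-.1025,.2],63)"
```

```text
t 0.6 pos [ 0.3786 -0.3918  0.2362] yaw 63.17 tilt 0.03 F [ 1.3 -0.1  0.4] travel [0.341  0.0331 0.0362] turnz 0.17
```

Call:
step_arm(
  commands=[
    {"travel":[0.049,0.005,0.005]},
    {"travel":[0.098,0.01,0.01]},
    {"travel":[0.147,0.015,0.015]},
    {"travel":[0.196,0.019,0.02]},
    {"travel":[0.245,0.024,0.025]},
  ],
)

```text
$.commands[0]: bad value
```

Call:
step_arm(
  commands=[
    {"travel":[0.048,0.005,0.005]},
    {"travel":[0.087,0.009,0.011]},
    {"travel":[0.087,0.009,0.011]},
    {"travel":[0.087,0.009,0.011]},
  ],
)

```text
$.commands[0]: bad value
```

```bash
python3 -c "
from h import *
to([.562,-.1025,.2],63)
snap('wrist','w1')"
```

```text
t 0.6 pos [ 0.3786 -0.3918  0.2362] yaw 63.17 tilt 0.03 F [ 1.3 -0.1  0.4] travel [0.341  0.0331 0.0362] turnz 0.17
```

View pics/w1.png

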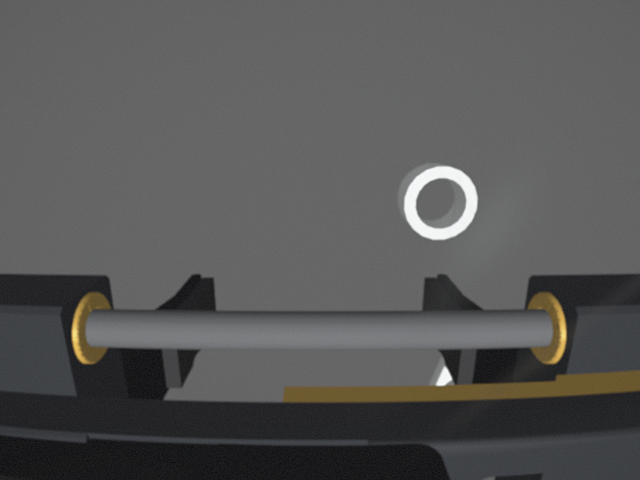

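The wrist picture shows only the ring (440,203), and a bar hides the spot below the TCP. Both moves were refused because the rows had no "turn". The camera sees what lies towards tool +x, so I will stop about 90 mm short of the rack.

```bash
python3 -c "
from h import *
to([.52,-.185,.22],63)"
```

```text
t 0.65 pos [ 0.3852 -0.3828  0.2366] yaw 64.2 tilt 0.35 F [4.  6.6 0.2] travel [0.2366 0.0353 0.018 ] turnz 1.2
```

Call:
step_arm(
  commands=[
    {"travel":[0.049,0.005,0.003],"turn":[0,0,0]},
    {"travel":[0.098,0.01,0.006],"turn":[0,0,0]},
    {"travel":[0.147,0.015,0.009],"turn":[0,0,0]},
    {"travel":[0.196,0.02,0.012],"turn":[0,0,0]},
    {"travel":[0.24,0.03,0.016],"turn":[0,0,0]},
  ],
)

```text
time: 1.15
position: [0.5149, -0.1918, 0.2205]
tool_rot: [2.681, 1.638, -0.0]
ft_force: [0.2, 0.1, 0.9]
grip_width: 1.001
grip_force: 0.0
```

Call:
step_arm(
  commands=[
    {"travel":[0,0,0],"turn":[0,0,0]},
    {"travel":[0,0,0],"turn":[0,0,0]},
    {"travel":[0,0,0],"turn":[0,0,0]},
  ],
)

```text
time: 1.45
position: [0.5134, -0.1956, 0.2202]
tool_rot: [-2.683, -1.635, 0.002]
ft_force: [-0.3, -1.5, 0.1]
grip_width: 0.999
grip_force: 0.0
```

```bash
python3 -c "
from h import *
to([.52,-.185,.22],63)
s=ctrl.get_state(); c=cam('wrist',s); snap('wrist','w2'); import pickle; pickle.dump(s,open('w2.pkl','wb'))"
```

```text
t 1.45 pos [ 0.5134 -0.1956  0.2202] yaw 62.71 tilt 0.07 F [-0.3 -1.5  0.1] travel [0.0124 0.001  0.0001] turnz -0.29
```

View pics/w2.png

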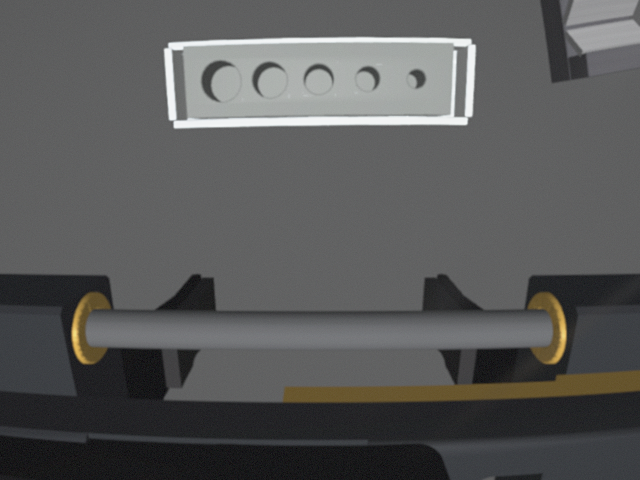

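The rack is seen squarely: the five holes go from largest (222,82) to smallest (416,79), the middle 20 mm hole is at (319,80), and the strip has gaps at both ends. I measure the strip and rack from it.

```bash
cat > strip.py <<'E'
from h import *
def strip(im,c,roi):
    x0,y0,x1,y1=roi
    g=cv2.cvtColor(im,cv2.COLOR_BGR2GRAY); m=np.zeros_like(g); sub=cv2.GaussianBlur(g,(3,3),0)[y0:y1,x0:x1]
    m[y0:y1,x0:x1]=((sub>125)&(sub<215))
    m=cv2.morphologyEx(m,cv2.MORPH_OPEN,np.ones((5,5)))
    n=max(cv2.findContours(m,0,1)[0],key=cv2.contourArea)
    P=np.array([onz(c,p[0],.046)[:2] for p in n])*1000
    return cv2.minAreaRect(P.astype(np.float32))
E
python3 - <<'E'
from strip import *
import pickle
s=pickle.load(open('w2.pkl','rb')); c=cam('wrist',s); im=cv2.imread('pics/w2.png')
g=cv2.cvtColor(im,cv2.COLOR_BGR2GRAY)
print(g[60,160:205],g[60,440:480]); print(g[30:135,295])
r=strip(im,c,(160,30,485,135)); print(r,cv2.boxPoints(r))
for u in [(222,82),(270,80),(319,79.5),(367.5,79.5),(416,79)]: print(onz(c,u,.046).round(4))
E
```

```text
[ 96  96  91 105 156 223 241 243 242 243 242 231 172 115 102 103 107 108
 106 106 106 105 113 136 157 166 168 168 168 168 166 168 167 168 169 167
 169 168 169 168 170 170 168 169 167] [163 166 163 165 163 165 166 166 165 162 165 163 187 226 244 240 183 122
 111 112 112 114 114 114 114 113 134 191 233 242 243 242 242 243 228 157
 100  91  95  96]
[ 95  96  98  99  96  93  95 146 223 244 245 243 228 189 166 165 166 166
 166 167 166 168 166 166 166 168 167 168 173 173 174 174 176 175 176 175
 175 175 175 177 176 176 176 175 176 176 175 177 178 175 177 175 176 178
 177 178 178 177 175 178 176 177 177 176 175 175 179 175 176 174 172 170
 170 168 168 169 168 169 169 167 166 167 168 169 163 148 156 205 236 245
 244 243 244 246 242 201 127  93  95 101  98 100  97  96  98]
((560.415283203125, -104.01324462890625), (53.34727478027344, 198.29393005371094), 63.41322326660156) [[ 459.8145   -83.49285]
 [ 637.1403  -172.23984]
 [ 661.01605 -124.53364]
 [ 483.69025  -35.78665]]
[ 0.4974 -0.0724  0.046 ]
[ 0.5292 -0.0878  0.046 ]
[ 0.5611 -0.104   0.046 ]
[ 0.5926 -0.1201  0.046 ]
[ 0.6247 -0.1357  0.046 ]
```

Call:
step_arm(
  commands=[
    {"travel":[0.037,-0.03,0],"turn":[0,0,0]},
    {"travel":[0.074,-0.061,0],"turn":[0,0,0]},
    {"travel":[0.111,-0.092,0],"turn":[0,0,0]},
    {"travel":[0.148,-0.122,0],"turn":[0,0,0]},
    {"travel":[0.184,-0.153,0],"turn":[0,0,0]},
  ],
  gripper=0.5,
)

```text
time: 2.0
position: [0.4616, 0.0395, 0.2208]
tool_rot: [2.683, 1.632, 0.001]
ft_force: [0.8, -0.5, -0.7]
grip_width: 0.629
grip_force: 0.0
```

Call:
step_arm(
  commands=[
    {"travel":[0.037,-0.03,0],"turn":[0,0,0]},
    {"travel":[0.074,-0.061,0],"turn":[0,0,0]},
    {"travel":[0.11,-0.092,0],"turn":[0,0,0]},
    {"travel":[0.11,-0.092,0],"turn":[0,0,0]},
    {"travel":[0.11,-0.092,0],"turn":[0,0,0]},
  ],
)

```text
time: 2.5
position: [0.4306, 0.1789, 0.2207]
tool_rot: [2.68, 1.637, 0.0]
ft_force: [-0.0, -1.9, 0.0]
grip_width: 0.503
grip_force: 0.0
```

Call:
step_arm(
  commands=[
    {"travel":[0,0,0],"turn":[0,0,0]},
    {"travel":[0,0,0],"turn":[0,0,0]},
  ],
)

```text
time: 2.7
position: [0.4312, 0.1772, 0.2204]
tool_rot: [2.684, 1.632, -0.001]
ft_force: [0.4, 0.2, 0.5]
grip_width: 0.5
grip_force: 0.0
```

```bash
python3 -c "
from h import *
to([.4723,.2583,.2],63.4)
s=ctrl.get_state(); c=cam('wrist',s); im=snap('wrist','w3'); import pickle; pickle.dump(s,open('w3.pkl','wb'))
h=cv2.cvtColor(im,cv2.COLOR_RGB2HSV); m=(h[...,0]>5)&(h[...,0]<20)&(h[...,1]>80); m[270:]=0
l=max(cv2.findContours(m.astype(np.uint8),0,1)[0],key=cv2.contourArea); P=np.array([onz(c,p[0],.006)[:2] for p in l]).astype(np.float32)
print(cv2.boundingRect(l),cv2.minEnclosingCircle(P),proj(c,[.4723,.2583,.096]))
"
```

```text
t 2.7 pos [0.4312 0.1772 0.2204] yaw 62.61 tilt 0.03 F [0.4 0.2 0.5] travel [ 0.0909 -0.0008  0.0203] turnz -0.79
(282, 64, 72, 74) ((0.47233662009239197, 0.25786352157592773), 0.029979271814227104) [316.96719743  91.55146798]
```

View pics/w3.png

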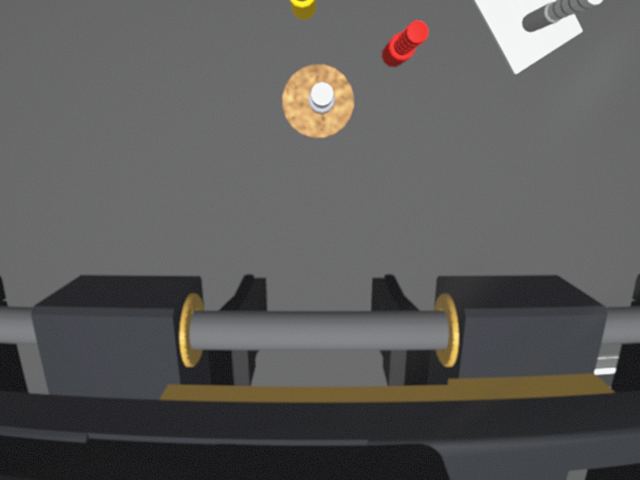

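The pad is at (318,100) with the gauge top at (321,95). Red (395,55→417,32) and yellow (303,8) are clear of the fingers, which close left-right. I measure the handle top.

```bash
python3 -c "
from h import *
import pickle
s=pickle.load(open('w3.pkl','rb')); c=cam('wrist',s); im=cv2.imread('pics/w3.png')
h=cv2.cvtColor(im,cv2.COLOR_BGR2HSV); m=(h[...,1]<40)&(h[...,2]>205); m[:60]=0;m[140:]=0;m[:,:280]=0;m[:,360:]=0
l=max(cv2.findContours(m.astype(np.uint8),0,1)[0],key=cv2.contourArea); P=np.array([onz(c,p[0],.096)[:2] for p in l]).astype(np.float32)
print(cv2.boundingRect(l)); q,r=cv2.minEnclosingCircle(P); print(q,r)
to([q[0],q[1],.2],63.4)
"
```

```text
(309, 82, 25, 30)
(0.47313395142555237, 0.2544666826725006) 0.008863856084644794
t 2.75 pos [0.4311 0.1775 0.2204] yaw 62.63 tilt 0.02 F [ 0.3 -0.7 -0.1] travel [0.0877 0.002  0.0204] turnz -0.77
```

Call:
step_arm(
  commands=[
    {"travel":[0.045,0.001,0.02],"turn":[0,0,-0.8]},
    {"travel":[0.089,0.002,0.05],"turn":[0,0,-0.8]},
    {"travel":[0.089,0.002,0.07],"turn":[0,0,-0.8]},
    {"travel":[0.089,0.002,0.07],"turn":[0,0,-0.8]},
    {"travel":[0.089,0.002,0.07],"turn":[0,0,-0.8]},
  ],
)

```text
time: 3.25
position: [0.4731, 0.2565, 0.1504]
tool_rot: [-2.671, -1.654, 0.002]
ft_force: [0.8, -0.4, 0.8]
grip_width: 0.504
grip_force: 0.0
```

```bash
python3 -c "
from h import *
to([.4738,.2553,.073],63.4)
s=ctrl.get_state(); c=cam('wrist',s); im=snap('wrist','w4')
R=Ro.from_rotvec(s['tool_rot']).as_matrix();print(proj(c,s['position']+R@[0,0,s['position'][2]-.096]),proj(c,s['position']+R@[0,0,s['position'][2]-.046]))
cv2.imwrite('pics/w4c.png',cv2.resize(im[180:330,200:440,::-1],None,fx=3,fy=3))
"
```

```text
t 3.25 pos [0.4731 0.2565 0.1504] yaw 63.55 tilt 0.08 F [ 0.8 -0.4  0.8] travel [-0.0007  0.0012  0.0774] turnz 0.15
[318.0641836  268.16151528] [318.19001076 241.8455597 ]
```

View pics/w4c.png

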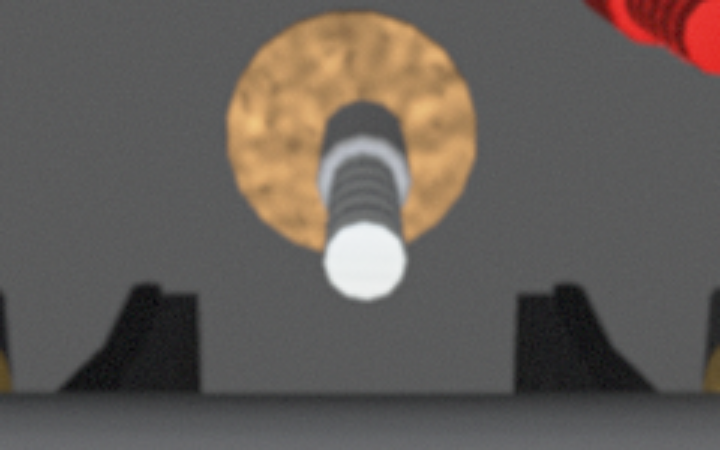

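The gauge top is at crop (365,260), i.e. full-frame (321.7,266.7), and it stands about 1.7 mm to tool +y of centre. Red is well clear. I descend with that correction and grip.

Call:
step_arm(
  commands=[
    {"travel":[0.0005,0.0017,0.01],"turn":[0,0,0]},
    {"travel":[0.0005,0.0017,0.035],"turn":[0,0,0]},
    {"travel":[0.0005,0.0017,0.065],"turn":[0,0,0]},
    {"travel":[0.0005,0.0017,0.084],"turn":[0,0,0]},
    {"travel":[0.0005,0.0017,0.084],"turn":[0,0,0]},
  ],
)

```text
time: 3.8
position: [0.4736, 0.2553, 0.0648]
tool_rot: [2.67, 1.654, -0.006]
ft_force: [0.4, 0.2, 1.1]
grip_width: 0.501
grip_force: 0.0
```

Call:
step_arm(
  commands=[
    {"travel":[0,0,0],"turn":[0,0,0]},
    {"travel":[0,0,0],"turn":[0,0,0]},
    {"travel":[0,0,0],"turn":[0,0,0]},
    {"travel":[0,0,0],"turn":[0,0,0]},
    {"travel":[0,0,0],"turn":[0,0,0]},
  ],
  gripper=0.0,
  force=40,
)

```text
time: 4.3
position: [0.4751, 0.2574, 0.0672]
tool_rot: [2.669, 1.656, 0.002]
ft_force: [-1.1, 0.1, 2.4]
grip_width: 0.153
grip_force: 40.0
```

Call:
step_arm(
  commands=[
    {"travel":[0,0,0],"turn":[0,0,0]},
    {"travel":[0,0,0],"turn":[0,0,0]},
    {"travel":[0,0,0],"turn":[0,0,0]},
  ],
)

```text
time: 4.6
position: [0.4751, 0.2575, 0.0671]
tool_rot: [2.669, 1.656, 0.001]
ft_force: [-0.9, -0.7, 5.0]
grip_width: 0.15
grip_force: 40.0
```

Call:
step_arm(
  commands=[
    {"travel":[0,0,-0.005],"turn":[0,0,0]},
    {"travel":[0,0,-0.02],"turn":[0,0,0]},
    {"travel":[0,0,-0.05],"turn":[0,0,0]},
    {"travel":[0,0,-0.08],"turn":[0,0,0]},
    {"travel":[0,0,-0.1],"turn":[0,0,0]},
  ],
)

```text
time: 5.1
position: [0.4751, 0.2581, 0.1693]
tool_rot: [2.669, 1.657, 0.004]
ft_force: [-0.3, -0.2, -0.5]
grip_width: 0.15
grip_force: 40.0
```

Call:
step_arm(
  commands=[
    {"travel":[-0.01,0.008,0],"turn":[0,0,0]},
    {"travel":[-0.035,0.029,0],"turn":[0,0,0]},
    {"travel":[-0.065,0.054,0],"turn":[0,0,0]},
    {"travel":[-0.1,0.083,0],"turn":[0,0,0]},
    {"travel":[-0.135,0.1125,0],"turn":[0,0,0]},
  ],
)

```text
time: 5.6
position: [0.5149, 0.0838, 0.1657]
tool_rot: [2.669, 1.657, -0.002]
ft_force: [0.9, -0.0, 0.3]
grip_width: 0.15
grip_force: 40.0
```

Call:
step_arm(
  commands=[
    {"travel":[-0.035,0.029,0],"turn":[0,0,0]},
    {"travel":[-0.07,0.058,0],"turn":[0,0,0]},
    {"travel":[-0.105,0.0875,0],"turn":[0,0,0]},
    {"travel":[-0.135,0.1125,0],"turn":[0,0,0]},
    {"travel":[-0.15,0.125,0],"turn":[0,0,0]},
  ],
)

```text
time: 6.1
position: [0.5599, -0.1094, 0.1652]
tool_rot: [2.675, 1.648, -0.004]
ft_force: [0.3, -0.4, -1.6]
grip_width: 0.145
grip_force: 40.0
```

Call:
step_arm(
  commands=[
    {"travel":[0,0,0],"turn":[0,0,0]},
    {"travel":[0,0,0],"turn":[0,0,0]},
    {"travel":[0,0,0],"turn":[0,0,0]},
  ],
)

```text
time: 6.4
position: [0.5606, -0.1009, 0.1664]
tool_rot: [-2.666, -1.66, -0.0]
ft_force: [-0.1, 0.2, -1.6]
grip_width: 0.15
grip_force: 40.0
```

```bash
python3 -c "
from h import *
to([.5606,-.104,.13],63.4)"
```

```text
t 6.4 pos [ 0.5606 -0.1009  0.1664] yaw 63.83 tilt 0.07 F [-0.1  0.2 -1.6] travel [-0.0028  0.0014  0.0364] turnz 0.43
```

Call:
step_arm(
  commands=[
    {"travel":[-0.0028,0.0014,0.015],"turn":[0,0,0.4]},
    {"travel":[-0.0028,0.0014,0.036],"turn":[0,0,0.4]},
    {"travel":[-0.0028,0.0014,0.036],"turn":[0,0,0.4]},
    {"travel":[-0.0028,0.0014,0.036],"turn":[0,0,0.4]},
  ],
)

```text
time: 6.8
position: [0.5604, -0.1058, 0.1299]
tool_rot: [-2.673, -1.648, 0.001]
ft_force: [1.2, -0.9, -0.8]
grip_width: 0.146
grip_force: 40.0
```

```bash
python3 -c "
from h import *
import pickle
to([.5606,-.104,.13],63.4)
s=ctrl.get_state(); c=cam('wrist',s); im=snap('wrist','w5'); pickle.dump(s,open('w5.pkl','wb'))
R=Ro.from_rotvec(s['tool_rot']).as_matrix();print('foot',proj(c,s['position']+R@[0,0,.061]),'hole',proj(c,[.5606,-.104,.046]))
cv2.imwrite('pics/w5c.png',cv2.resize(im[170:330,190:450,::-1],None,fx=3,fy=3))
"
```

```text
t 6.8 pos [ 0.5604 -0.1058  0.1299] yaw 63.31 tilt 0.09 F [ 1.2 -0.9 -0.8] travel [ 0.0017 -0.0006 -0.0001] turnz -0.09
foot [318.08161384 264.05289217] hole [317.26189335 248.56306915]
```

View pics/w5c.png

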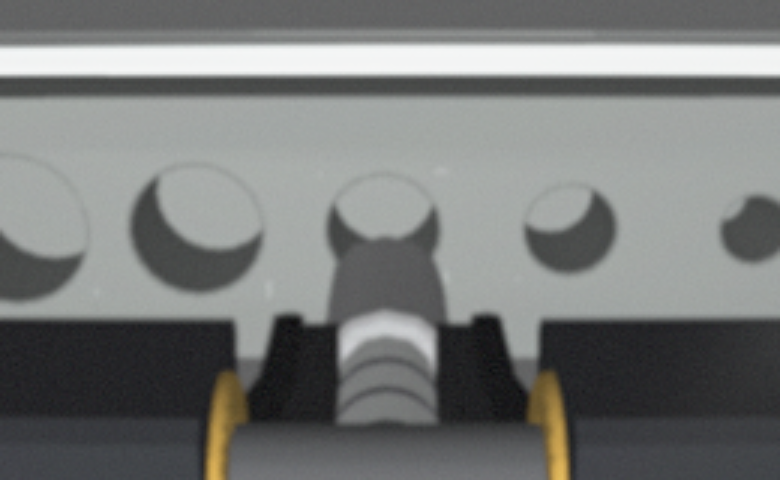

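Crop: the 20 mm hole spans columns 328–440 with its front edge at row 172. Its neighbours are centred at (198,228) and (571,228). The pin's foot has its front edge at row 237 and is centred near column 386. I convert these into tool offsets.

```bash
python3 -c "
from h import *
import pickle
s=pickle.load(open('w5.pkl','rb')); c=cam('wrist',s)
R=Ro.from_rotvec(s['tool_rot']).as_matrix()
T=lambda u,v,z: print(u,v,((R.T@(onz(c,(190+u/3-.33,170+v/3-.33),z)-s['position']))*1000).round(2))
for u,v in[(198,163),(198,294),(130,228),(264,228),(571,184),(571,273),(525,228),(617,228),(384,172),(328,220),(440,220)]: T(u,v,.046)
zf=.1299-.061
for u,v in[(386,237),(332,275),(440,275)]: T(u,v,zf)
"
```

```text
198 163 [ 16.09 -35.31  83.97]
198 294 [ -9.94 -36.31  83.97]
130 228 [  3.34 -48.87  83.99]
264 228 [  3.38 -23.15  83.95]
571 184 [12.08 35.08 83.86]
571 273 [-5.59 35.76 83.87]
525 228 [ 3.42 26.61 83.88]
617 228 [ 3.43 44.24 83.85]
384 172 [14.37 -0.27 83.92]
328 220 [  4.97 -10.92  83.93]
440 220 [ 4.99 10.38 83.9 ]
386 237 [ 8.34  0.13 61.02]
332 275 [ 1.47 -9.23 61.03]
440 275 [ 1.49  9.49 61.  ]
```

Call:
step_arm(
  commands=[
    {"travel":[0.0045,-0.0004,0.005],"turn":[0,0,0]},
    {"travel":[0.0045,-0.0004,0.016],"turn":[0,0,0]},
    {"travel":[0.0045,-0.0004,0.016],"turn":[0,0,0]},
    {"travel":[0.0045,-0.0004,0.016],"turn":[0,0,0]},
    {"travel":[0.0045,-0.0004,0.016],"turn":[0,0,0]},
  ],
)

```text
time: 7.35
position: [0.5627, -0.1025, 0.1146]
tool_rot: [2.675, 1.647, 0.0]
ft_force: [0.4, 0.0, 0.1]
grip_width: 0.148
grip_force: 40.0
```

```bash
python3 -c "
from h import *
import pickle
to([.5604+.0045*.449-.0004*.893,-.1058+.0045*.893+.0004*.449,.1139],63.4)
s=ctrl.get_state(); c=cam('wrist',s); im=snap('wrist','w6'); pickle.dump(s,open('w6.pkl','wb'))
cv2.imwrite('pics/w6c.png',cv2.resize(im[170:330,190:450,::-1],None,fx=3,fy=3))
"
```

```text
t 7.35 pos [ 0.5627 -0.1025  0.1146] yaw 63.23 tilt 0.01 F [0.4 0.  0.1] travel [ 0.0005 -0.001   0.0007] turnz -0.17
```

View pics/w6c.png

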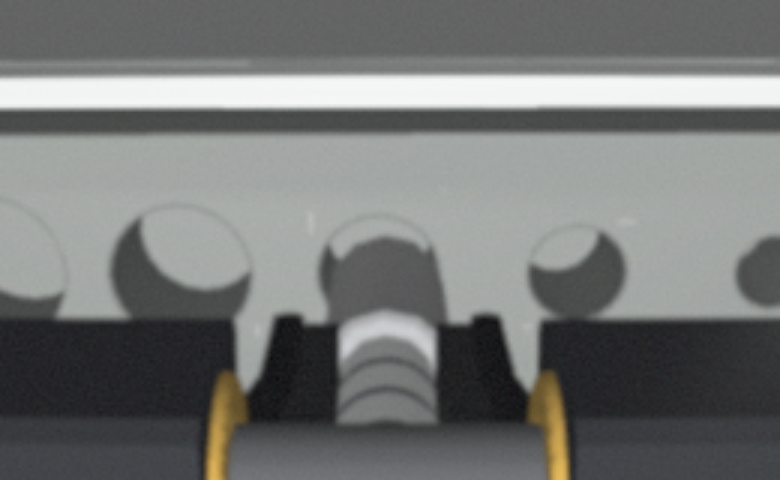

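```bash
python3 -c "
from h import *
import pickle
s=pickle.load(open('w6.pkl','rb')); c=cam('wrist',s)
R=Ro.from_rotvec(s['tool_rot']).as_matrix()
T=lambda u,v,z: print(u,v,((R.T@(onz(c,(190+u/3-.33,170+v/3-.33),z)-s['position']))*1000).round(2))
for u,v in[(182,204),(111,271),(253,271),(577,225),(577,320),(527,271),(626,271),(378,214),(320,268)]: T(u,v,.046)
T(386,237,s['position'][2]-.061)
"
```

```text
182 204 [ 12.17 -36.07  68.63]
111 271 [ -0.34 -49.49  68.63]
253 271 [ -0.28 -23.78  68.63]
577 225 [ 8.33 34.15 68.65]
577 320 [-9.63 34.88 68.65]
527 271 [-0.26 25.47 68.64]
626 271 [-0.28 43.37 68.65]
378 214 [10.36 -1.3  68.64]
320 268 [  0.3  -11.72  68.63]
386 237 [ 8.35  0.13 61.  ]
```

Call:
step_arm(
  commands=[
    {"travel":[0.0006,-0.0012,0.002],"turn":[0,0,0]},
    {"travel":[0.0006,-0.0012,0.004],"turn":[0,0,0]},
    {"travel":[0.0006,-0.0012,0.005],"turn":[0,0,0]},
    {"travel":[0.0006,-0.0012,0.005],"turn":[0,0,0]},
    {"travel":[0.0006,-0.0012,0.005],"turn":[0,0,0]},
  ],
)

```text
time: 7.9
position: [0.5618, -0.1014, 0.1095]
tool_rot: [2.675, 1.647, -0.0]
ft_force: [-0.2, 0.5, -2.0]
grip_width: 0.15
grip_force: 40.0
```

Call:
step_arm(
  commands=[
    {"travel":[0,0,0.001],"turn":[0,0,0]},
    {"travel":[0,0,0.001],"turn":[0,0,0]},
    {"travel":[0,0,0.002],"turn":[0,0,0]},
    {"travel":[0,0,0.002],"turn":[0,0,0]},
  ],
)

```text
time: 8.3
position: [0.5617, -0.1014, 0.1074]
tool_rot: [-2.675, -1.647, 0.0]
ft_force: [0.1, -0.3, -1.7]
grip_width: 0.151
grip_force: 40.0
```

```bash
python3 -c "
from h import *
to([.5619,-.1029,.107],63.4)"
```

```text
t 8.3 pos [ 0.5617 -0.1014  0.1074] yaw 63.23 tilt 0.01 F [ 0.1 -0.3 -1.7] travel [-0.0013  0.0009  0.0004] turnz -0.17
```

Call:
step_arm(
  commands=[
    {"travel":[0,0,0.0005],"turn":[0,0,0]},
    {"travel":[0,0,0.001],"turn":[0,0,0]},
    {"travel":[0,0,0.0015],"turn":[0,0,0]},
    {"travel":[0,0,0.0015],"turn":[0,0,0]},
  ],
)

```text
time: 8.7
position: [0.5617, -0.1014, 0.1059]
tool_rot: [-2.675, -1.647, 0.0]
ft_force: [0.1, -1.0, -1.4]
grip_width: 0.149
grip_force: 40.0
```

Call:
step_arm(
  commands=[
    {"travel":[0,0,0.0005],"turn":[0,0,0]},
    {"travel":[0,0,0.001],"turn":[0,0,0]},
    {"travel":[0,0,0.001],"turn":[0,0,0]},
  ],
)

```text
time: 9.0
position: [0.5618, -0.1014, 0.105]
tool_rot: [-2.675, -1.647, 0.0]
ft_force: [0.8, -0.7, -1.0]
grip_width: 0.154
grip_force: 40.0
```

Call:
step_arm(
  commands=[
    {"travel":[0,0,0.0005],"turn":[0,0,0]},
    {"travel":[0,0,0.001],"turn":[0,0,0]},
    {"travel":[0,0,0.0015],"turn":[0,0,0]},
    {"travel":[0,0,0.0015],"turn":[0,0,0]},
  ],
)

```text
time: 9.4
position: [0.5617, -0.1014, 0.1034]
tool_rot: [-2.675, -1.647, 0.0]
ft_force: [0.3, 0.3, -2.3]
grip_width: 0.147
grip_force: 40.0
```

Call:
step_arm(
  commands=[
    {"travel":[0,0,0.0005],"turn":[0,0,0]},
    {"travel":[0,0,0.001],"turn":[0,0,0]},
    {"travel":[0,0,0.0015],"turn":[0,0,0]},
    {"travel":[0,0,0.0015],"turn":[0,0,0]},
  ],
)

```text
time: 9.8
position: [0.5617, -0.1014, 0.1019]
tool_rot: [-2.675, -1.647, 0.0]
ft_force: [-0.3, -0.8, -0.5]
grip_width: 0.15
grip_force: 40.0
```

The pin is in the hole with no contact force. I go on down.

Call:
step_arm(
  commands=[
    {"travel":[0,0,0.001],"turn":[0,0,0]},
    {"travel":[0,0,0.002],"turn":[0,0,0]},
    {"travel":[0,0,0.003],"turn":[0,0,0]},
    {"travel":[0,0,0.004],"turn":[0,0,0]},
    {"travel":[0,0,0.005],"turn":[0,0,0]},
  ],
)

```text
time: 10.3
position: [0.5618, -0.1014, 0.0969]
tool_rot: [2.675, 1.647, -0.0]
ft_force: [-0.7, 0.4, -0.5]
grip_width: 0.15
grip_force: 40.0
```

Call:
step_arm(
  commands=[
    {"travel":[0,0,0.001],"turn":[0,0,0]},
    {"travel":[0,0,0.002],"turn":[0,0,0]},
    {"travel":[0,0,0.003],"turn":[0,0,0]},
    {"travel":[0,0,0.004],"turn":[0,0,0]},
    {"travel":[0,0,0.005],"turn":[0,0,0]},
  ],
)

```text
time: 10.8
position: [0.5618, -0.1014, 0.092]
tool_rot: [2.675, 1.647, -0.0]
ft_force: [0.2, -0.3, -1.3]
grip_width: 0.154
grip_force: 40.0
```

Call:
step_arm(
  commands=[
    {"travel":[0,0,0.001],"turn":[0,0,0]},
    {"travel":[0,0,0.002],"turn":[0,0,0]},
    {"travel":[0,0,0.003],"turn":[0,0,0]},
    {"travel":[0,0,0.004],"turn":[0,0,0]},
    {"travel":[0,0,0.005],"turn":[0,0,0]},
  ],
)

```text
time: 11.3
position: [0.5618, -0.1014, 0.087]
tool_rot: [2.675, 1.647, -0.0]
ft_force: [-0.6, 0.6, -0.3]
grip_width: 0.151
grip_force: 40.0
```

Call:
step_arm(
  commands=[
    {"travel":[0,0,0.001],"turn":[0,0,0]},
    {"travel":[0,0,0.002],"turn":[0,0,0]},
    {"travel":[0,0,0.003],"turn":[0,0,0]},
    {"travel":[0,0,0.004],"turn":[0,0,0]},
    {"travel":[0,0,0.005],"turn":[0,0,0]},
  ],
)

```text
time: 11.8
position: [0.5618, -0.1014, 0.082]
tool_rot: [2.675, 1.647, -0.0]
ft_force: [-0.3, 0.5, -0.3]
grip_width: 0.152
grip_force: 40.0
```

Call:
step_arm(
  commands=[
    {"travel":[0,0,0.0005],"turn":[0,0,0]},
    {"travel":[0,0,0.001],"turn":[0,0,0]},
    {"travel":[0,0,0.0015],"turn":[0,0,0]},
    {"travel":[0,0,0.002],"turn":[0,0,0]},
  ],
)

```text
time: 12.2
position: [0.5618, -0.1014, 0.08]
tool_rot: [2.675, 1.647, -0.0]
ft_force: [-0.4, -0.2, -0.9]
grip_width: 0.151
grip_force: 40.0
```

Call:
step_arm(
  commands=[
    {"travel":[0,0,0.0005],"turn":[0,0,0]},
    {"travel":[0,0,0.001],"turn":[0,0,0]},
    {"travel":[0,0,0.001],"turn":[0,0,0]},
  ],
)

```text
time: 12.5
position: [0.5618, -0.1014, 0.079]
tool_rot: [2.675, 1.647, -0.0]
ft_force: [0.0, -0.2, -1.1]
grip_width: 0.148
grip_force: 40.0
```

Call:
step_arm(
  commands=[
    {"travel":[0,0,0.0005],"turn":[0,0,0]},
    {"travel":[0,0,0.0008],"turn":[0,0,0]},
    {"travel":[0,0,0.0008],"turn":[0,0,0]},
  ],
)

```text
time: 12.8
position: [0.5617, -0.1014, 0.0782]
tool_rot: [-2.675, -1.647, 0.0]
ft_force: [-0.4, 0.2, -1.5]
grip_width: 0.153
grip_force: 40.0
```

Call:
step_arm(
  commands=[
    {"travel":[0,0,0.0003],"turn":[0,0,0]},
    {"travel":[0,0,0.0006],"turn":[0,0,0]},
    {"travel":[0,0,0.0006],"turn":[0,0,0]},
  ],
)

```text
time: 13.1
position: [0.5618, -0.1014, 0.0776]
tool_rot: [2.675, 1.647, -0.0]
ft_force: [0.4, -0.4, -1.1]
grip_width: 0.148
grip_force: 40.0
```

Call:
step_arm(
  commands=[
    {"travel":[0,0,0.0003],"turn":[0,0,0]},
    {"travel":[0,0,0.0005],"turn":[0,0,0]},
    {"travel":[0,0,0.0005],"turn":[0,0,0]},
  ],
)

```text
time: 13.4
position: [0.5618, -0.1014, 0.0772]
tool_rot: [2.675, 1.647, -0.0]
ft_force: [-0.4, 0.2, -0.2]
grip_width: 0.151
grip_force: 40.0
```

Call:
step_arm(
  commands=[
    {"travel":[0,0,0.0003],"turn":[0,0,0]},
    {"travel":[0,0,0.0005],"turn":[0,0,0]},
    {"travel":[0,0,0.0005],"turn":[0,0,0]},
  ],
)

```text
time: 13.7
position: [0.5619, -0.1014, 0.0771]
tool_rot: [2.675, 1.647, -0.0]
ft_force: [-2.8, 0.9, 4.5]
grip_width: 0.15
grip_force: 40.0
```

Call:
step_arm(
  commands=[
    {"travel":[0,0,0.0003],"turn":[0,0,0]},
    {"travel":[0,0,0.0005],"turn":[0,0,0]},
    {"travel":[0,0,0.0005],"turn":[0,0,0]},
  ],
)

```text
time: 14.0
position: [0.562, -0.1014, 0.0771]
tool_rot: [2.675, 1.647, -0.0]
ft_force: [-3.5, 1.2, 8.3]
grip_width: 0.147
grip_force: 40.0
```

The floor is reached at the expected height (about 8 N), so I let go.

Call:
step_arm(
  commands=[
    {"travel":[0,0,-0.0005],"turn":[0,0,0]},
    {"travel":[0,0,-0.0005],"turn":[0,0,0]},
  ],
)

```text
time: 14.2
position: [0.5619, -0.1014, 0.0771]
tool_rot: [2.675, 1.647, -0.0]
ft_force: [-2.3, -0.1, 6.1]
grip_width: 0.15
grip_force: 40.0
```

Call:
step_arm(
  commands=[
    {"travel":[0,0,0],"turn":[0,0,0]},
    {"travel":[0,0,0],"turn":[0,0,0]},
    {"travel":[0,0,0],"turn":[0,0,0]},
    {"travel":[0,0,0],"turn":[0,0,0]},
    {"travel":[0,0,0],"turn":[0,0,0]},
  ],
  gripper=0.5,
)

```text
time: 14.7
position: [0.5617, -0.1014, 0.0764]
tool_rot: [-2.675, -1.647, 0.0]
ft_force: [-0.3, 0.3, -0.8]
grip_width: 0.476
grip_force: 0.0
```

Call:
step_arm(
  commands=[
    {"travel":[0,0,-0.01],"turn":[0,0,0]},
    {"travel":[0,0,-0.03],"turn":[0,0,0]},
    {"travel":[0,0,-0.06],"turn":[0,0,0]},
    {"travel":[0,0,-0.1],"turn":[0,0,0]},
    {"travel":[0,0,-0.14],"turn":[0,0,0]},
  ],
)

```text
time: 15.2
position: [0.5615, -0.1011, 0.2186]
tool_rot: [-2.675, -1.648, 0.0]
ft_force: [1.2, -0.8, 0.4]
grip_width: 0.501
grip_force: 0.0
```

Call:
step_arm(
  commands=[
    {"travel":[-0.04,0,0],"turn":[0,0,0]},
    {"travel":[-0.08,0,0],"turn":[0,0,0]},
    {"travel":[-0.09,0,0],"turn":[0,0,0]},
    {"travel":[-0.09,0,0],"turn":[0,0,0]},
    {"travel":[-0.09,0,0],"turn":[0,0,0]},
  ],
)

```text
time: 15.7
position: [0.5218, -0.1804, 0.2171]
tool_rot: [-2.674, -1.648, -0.002]
ft_force: [-0.0, 0.1, 0.5]
grip_width: 0.505
grip_force: 0.0
```

```bash
python3 -c "
from h import *
a=snap('wrist','w7'); b=snap('scene','s7')
cv2.imwrite('pics/fin.png',np.hstack([cv2.resize(a[:300,:,::-1],(400,188)),cv2.resize(b[150:385,200:560,::-1],(288,188))]))"
```

```text
(no output)
```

View pics/fin.png

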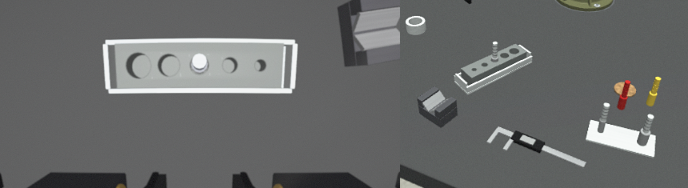

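The gauge stands upright in the middle hole (200,63 in the left half), and the pad is empty (625,89). The plate gauges, the look-alikes and the other things are where they were.

```bash
python3 -c "
from bench import ctrl
print(ctrl.close_job())"
```

```text
the job is handed in; nothing more can be done
None
```

The 20 mm gauge from the cork pad stands upright on the floor of its hole (contact there about 8 N), the last picture shows nothing else moved, and I handed the job in at about 16 s; no verdict came back.

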